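# Free a sagging gate bolt on a stone carver's chip guard and hold the gate ajar

## Task

The little gate of the chip guard is bolted: lift the loose yellow dust cap off its keeper and stand it upright on the black rubber mat, without dropping it. Then raise the sagging bolt by its red ball knob until its toe clears the keeper's lip, draw it right back, and pull the self-closing gate ajar, its free edge about a hand's breadth (9 cm) out. Finish still holding the gate there without letting go, and leave the tools and other things on the bench where they are.

Things in the scene. Friction and masses are not known exactly. Their poses are not given: they have to be found in the camera images.
- guard: Fixed wooden chip guard, a low fence along its own y, 150 mm high (only bolt, keeper and cap stand higher). Origin on the bench under the latch post (60 mm square, middle at y -4 mm). Its -x faces the robot, and the gate opens that way; +y runs from latch post to hinge. Gate from y 30 to 280 mm, hinge post to 345 mm, side wings beyond, y -200 to 420 mm. A stone slab 90 mm high lies behind.
- cap: Loose yellow dust cap, origin under its middle: box 50 (along guard x) x 46 mm, 52 mm high without its knob, 3 mm walls, about 100 g, open below and on the guard's +y side, where the bolt enters. At the start it stands over the keeper on top of the latch post, foot 150 mm above the bench; it comes off straight up and must rise 55 mm to be clear.
- cap_grip (a point): Grip point, a little above half-way up, on the upright black round knob on top of the cap (20 mm across, 38 mm high), 25 mm above the top of the box and 77 mm above the foot.
- mat_top (a point): Centre of the top of the fixed black rubber mat, 150 x 150 mm, 4 mm thick, on the bench in front of the guard, to the right.
- bolt_knob (a point): Centre of the red ball knob (26 mm across), on a 10 mm stem 40 mm above the steel bolt on top of the gate; about 216 mm above the bench. The bolt lies along guard y, and its front end sags about a worn pivot 103 mm behind the ball (hinge side); 2 to 3 N raises the ball. A toe hangs from its end, 64 mm ahead of the ball. A guide staple 204 mm high is 60 mm behind the ball.
- keeper_lip (a point): Middle of the top edge of the keeper's upstanding steel lip (30 mm along guard x, 5 mm thick, 166 mm above the bench) on the latch post. The toe hangs 12 mm below this edge on the lip's far side (guard -y), up to 4 mm behind it, so a straight pull jams. Cheeks up to 195 mm high keep the bolt from swinging out until the toe is drawn back past the lip.
- gate_hinge (a point): Point on the gate's upright hinge axis, at the height of the gate's top (150 mm). The gate's free edge is 250 mm from this axis, the ball knob about 220 mm at the start.
- bolt (a joint): How far the bolt is drawn back, m: 0 home in the keeper, 0.042 fully back (a stop); towards the hinge (guard +y). The toe is past the lip from 0.022 on. Stiff, about 2 N, and stays where it is left.
- bolt_lift (a joint): How far the bolt's front end is raised, rad: 0 sagging at rest, 0.21 at its upper stop. The toe clears the lip above 0.07 (ball raised 7 mm); ball raised 15 mm gives 0.145; upper stop at 21 mm. It falls back when let go.
- gate (a joint): Gate angle, rad: 0 shut, grows as it opens towards the robot (guard -x), stop at 1.0. A spring shuts it: 0.4 N m shut, 0.8 N m per rad more. 0.36 puts the free edge 9 cm out.
- chisel_a: Bystander: stone chisel with brown wooden handle, 235 mm long, lying; origin under its middle. Leave alone.
- chisel_b: Bystander: stone chisel with green handle, 235 mm long, lying; origin under its middle. Leave alone.
- brush: Bystander: flat brush with wooden handle, 200 mm long, lying; origin under its middle. Leave alone.
- mallet: Bystander: round carver's mallet, head 90 mm across standing on the bench, handle up, 235 mm tall; origin under its foot. Leave alone.
- offcut: Bystander: white stone offcut, 90 x 70 x 50 mm; origin under its foot. Leave alone.
- tin: Bystander: round tin, 72 mm across, 100 mm high; origin under its foot. Leave alone.
There are look-alikes about, which are no part of the job. Of the things shaped like the part that bears mat_top, the black one is meant.

How it is judged:
By the outcome, as a careful person would: the job done as asked, in the order asked, and still so for the second after the job is handed in, while the arm keeps its last pose, push and grip.
It also fails if it takes over 53 s, if anything falls off the work surface, if the arm or the gripper's body presses on something with over 40 N, if the wrist force passes 120 N, or if a joint passes its speed limit or range.

## Robot

A 7-joint arm with a two-finger parallel gripper is mounted at the origin on the work surface. World frame = base frame: x ahead of the robot, y to its left, z up, the work surface at z = 0. Lengths are in m, angles in rad, forces in N, time in s.
With the tool pointing down it reaches from about 0.4 to 0.875 m from the base axis. Payload 6.5 kg.
Tool frame: the origin (TCP) lies at the centre of the arm's flange, where the gripper is bolted on; the fingertips stand 166 mm ahead of it and the grasp point (between the pads) lies 147 mm ahead of it; z points along the fingers, y is the direction in which the jaws open and shut (so a half turn about z gives the same grasp; the last joint's range is limited). The gripper opens to 88 mm and grips with 3 to 60 N. Pads are 18 mm wide; open, the fingers measure 123 mm over their backs; the gripper's body (75 mm by 187 mm) begins 45 mm behind the grasp point.
Start: joints at [-1.275, 0.536, -0.004, 1.538, 0.003, 1.067, -0.071], TCP at [0.23, 0.608, 0.405] pointing down, gripper open.
Joint ranges: [-2.7, 2.7], [-0.37, 2.16], [-1.27, 1.26], [0.24, 2.4], [-1.31, 4.45], [0.19, 1.91], [-2.76, 2.76]. Speed limits (rad/s): [2.39, 2.39, 3.14, 3.14, 3.14, 3.14, 3.14].

## Interface

Orientations are given as a rotation vector (axis times angle).
In Python, from plant import * gives the robot as it stands.
- The arm moves only by the tool drive_tool, never from a script. Its argument "moves" is a list of rows, each an object with "delta_pos": the shift along the tool's x, y, z in mm, a list of three; "spin": the turn about the tool's z in rad; "jaw": the finger opening in mm, from 0 to 88.1. In form: [{"delta_pos": [tx, ty, tz], "spin": spin, "jaw": jaw}, ...]. A call has exactly 10 rows; each row is the pose to reach, as a shift and turn from the pose measured when the call began, along the tool's axes at that moment; what a row does not reach only later rows make up. A row lasts 1/8 s, in which the tool goes at most 62.5 mm and 10.7 degrees, less where a joint would pass 70% of its speed; a pose out of reach is approached as far as the arm can. A call with a gripper value outside its range is refused whole. The fingers move at their own pace and stop on an object; "force" is the grip in N (left out, the last holds). Time passes only in rows, so rows that repeat a pose let the fingers close, or fill a call up. It gives the time, the measured TCP pose, the force and the opening at its end, in the units of the state.
- get_obs(): the state, without advancing time (a new reading comes with each control period).
- snapshot(name): name is "scene" or "top"; returns the picture (480x640x3 uint8, blue, green, red); there is no depth.
- calibration(name): a dict with "mtx" (3x3 intrinsics, pixels), "eye" and "attitude" of the camera in the world. Camera axes: x right, y up, looking along -z (the intrinsics and any distortion apply to the point x, -y, -z); pixel columns grow to the right and rows downward; lengths in m; the calibration is good to about 2 mm. A picture is of the moment at which its call begins. calibration takes no time and is no camera call.
- job_done(): hands the job in, once; it reports no verdict.
The state is a dict: "time_s": time; "joint_pos": joint angles; "qd": joint speeds; "joint_torque": joint torques, N m; "ee_pos": TCP position; "tool_rot": TCP orientation; "ft_force": force on the tool from outside, world axes, zero at the start; "moment": the same for the moment, N m; "grip_width": finger opening in m.
Only numpy, scipy, OpenCV 4.12 (cv2) and the standard library are available. Lean on these libraries where they do the work, as an engineer would, in place of code of your own. Each camera call takes 0.05 s, during which the arm holds its last target. There are 200 camera calls.

## Working session

There is one attempt and no reset: what is moved stays moved. The work goes in short steps, Python scripts to look and compute and a tool call to move; the robot and the scene stay as the last step left them, time stands still between calls to the robot, and variables do not carry over. Pictures are saved under pics/ and viewed, about 8 in all and at most 12, crops included, and the job is handed in when it is done.

Besides the shell and the picture viewer there is one more tool, called by a JSON object that holds its "api" and its "payload", one argument or row to a line. drive_tool: Moves the arm, as the interface text tells. Its arguments: {"type":"object","properties":{"moves":{"type":"array"},"force":{"type":"number"}},"required":["moves"]}

```bash
mkdir -p pics; ls
python3 - <<'E'
from plant import *
import cv2
print(get_obs())
for n in("scene","top"):
    cv2.imwrite(f"pics/{n}0.png",snapshot(n)); print(n,calibration(n))
E
```

```text
pics
{'time_s': 0.0, 'joint_pos': array([-1.2751922 ,  0.53717705, -0.00441822,  1.53882506,  0.00260212,
        1.06727901, -0.07120192]), 'qd': array([ 0.00146628,  0.00039671,  0.00069716, -0.00062696, -0.0003877 ,
       -0.00086366, -0.0006249 ]), 'joint_torque': array([ 9.24854721e-04, -5.70969522e+01,  9.91031304e-01, -2.51623034e+01,
       -5.63164183e-02,  1.76843803e-02,  1.73146764e-04]), 'ee_pos': array([0.22997128, 0.60762695, 0.40385071]), 'tool_rot': array([-5.65112952e-01, -3.09017618e+00,  2.63003892e-03]), 'ft_force': array([-0.47869047, -0.51952889, -0.04749604]), 'moment': array([-0.04050689, -0.05223196,  0.01165861]), 'grip_width': 0.08815916356544468}
scene {'mtx': array([[455.58520073,   0.        , 321.34604979],
       [  0.        , 455.58520073, 233.21188413],
       [  0.        ,   0.        ,   1.        ]]), 'eye': array([1.33209258, 0.36704355, 1.12637088]), 'attitude': array([0.52038099, 0.74998484, 1.81876781])}
top {'mtx': array([[529.11761049,   0.        , 320.76298333],
       [  0.        , 529.11761049, 244.08033191],
       [  0.        ,   0.        ,   1.        ]]), 'eye': array([0.20149725, 0.00970864, 1.51456921]), 'attitude': array([ 0.10588098, -0.12278983, -1.58564412])}
```

View pics/scene0.png

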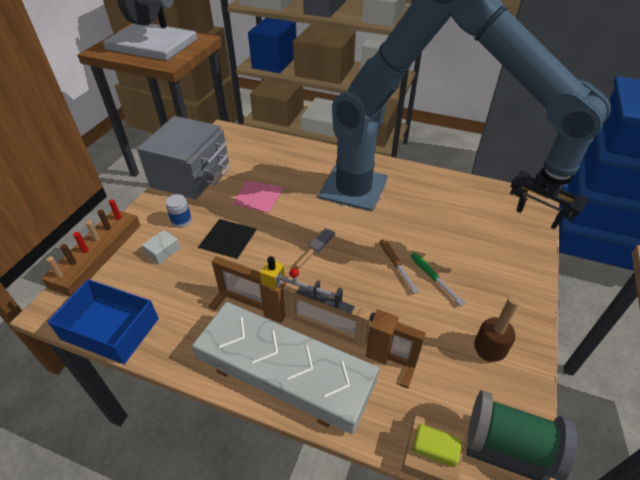

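View pics/top0.png

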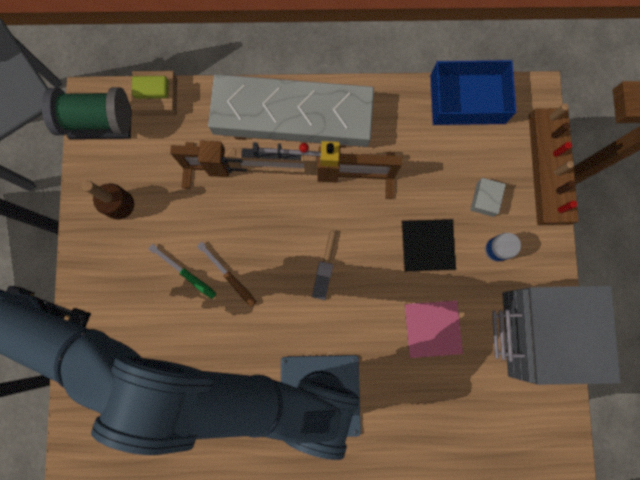

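Scene view: cap at about (271,270), red ball at (295,272), black mat at (228,238). Top view: cap (330,155), ball (303,147), mat (428,245), latch post under the cap, hinge post (212,158).

```bash
cat > h.py <<'E'
import numpy as np, cv2
from plant import *
from scipy.spatial.transform import Rotation as R
def ray(n,p):
    c=calibration(n); d=np.linalg.solve(c["mtx"],[p[0],p[1],1.]); d=R.from_rotvec(c["attitude"]).apply([d[0],-d[1],-d[2]])
    return np.array(c["eye"]),d/np.linalg.norm(d)
def plane(n,p,z):
    o,d=ray(n,p); return o+d*(z-o[2])/d[2]
def tri(a,b):
    (o1,d1),(o2,d2)=ray("scene",a),ray("top",b)
    t=np.linalg.lstsq(np.c_[d1,-d2],o2-o1,rcond=None)[0]
    p,q=o1+t[0]*d1,o2+t[1]*d2
    return (p+q)/2,np.linalg.norm(p-q)
def proj(n,P):
    c=calibration(n); v=R.from_rotvec(c["attitude"]).inv().apply(np.array(P)-c["eye"])
    u=c["mtx"]@[v[0],-v[1],-v[2]]; return u[:2]/u[2]
def blob(img,lo,hi,box):
    x0,y0,x1,y1=box; m=cv2.inRange(cv2.cvtColor(img[y0:y1,x0:x1],cv2.COLOR_BGR2HSV),lo,hi)
    n,l,s,c=cv2.connectedComponentsWithStats(m); i=1+np.argmax(s[1:,4])
    return c[i]+[x0,y0],s[i]+[x0,y0,0,0,0],(l==i)
E
python3 - <<'E'
from h import *
s=cv2.imread("pics/scene0.png");t=cv2.imread("pics/top0.png")
r=[blob(s,(0,150,90),(8,255,255),(283,260,307,285)),blob(t,(0,150,60),(8,255,255),(290,138,316,158))]
y=[blob(s,(20,150,60),(35,255,255),(255,250,290,295)),blob(t,(20,150,60),(35,255,255),(312,135,350,185))]
m=[blob(s,(0,0,0),(180,255,45),(190,212,262,262)),blob(t,(0,0,0),(180,255,45),(395,212,465,278))]
k=[blob(s,(0,0,0),(180,255,50),(262,252,282,275)),blob(t,(0,0,0),(180,255,50),(322,140,340,156))]
for n,a in zip("ball cap mat capknob".split(),(r,y,m,k)):
    print(n,[(b[0].round(1),b[1]) for b in a],tri(a[0][0],a[1][0]))
print(plane("top",m[1][0],.004),plane("scene",m[0][0],.004),plane("top",r[1][0],.216))
a=s[240:370,200:430];b=t[125:205,165:410]
a=cv2.resize(a,None,fx=3.4,fy=3.4,interpolation=3);b=cv2.resize(b,None,fx=3.2,fy=3.2,interpolation=3)
cv2.imwrite("pics/a.png",a);cv2.imwrite("pics/b.png",b)
E
```

```text
ball [(array([293.8, 272. ]), array([289, 267,  10,  10,  74])), (array([303.3, 147. ]), array([299, 143,  10,   9,  66]))] (array([0.64239271, 0.03281079, 0.21646688]), np.float64(0.0023313676041784867))
cap [(array([271. , 274.5]), array([260, 262,  25,  28, 407])), (array([329.4, 154.2]), array([320, 141,  20,  25, 380]))] (array([ 0.6376267 , -0.03643729,  0.17145365]), np.float64(0.0057824581005163295))
mat [(array([227.4, 238.3]), array([ 199,  220,   57,   38, 1246])), (array([428.3, 244.9]), array([ 403,  220,   52,   51, 2473]))] (array([ 0.41637762, -0.32279646, -0.00445206]), np.float64(0.0033417299758646533))
capknob [(array([270.8, 263.2]), array([268, 257,   7,  13,  68])), (array([329.9, 148.1]), array([327, 144,   7,   9,  50]))] (array([ 0.63766932, -0.03484817,  0.21866701]), np.float64(0.002402760238686812))
[ 0.41450794 -0.31936943  0.004     ] [ 0.42350483 -0.31937578  0.004     ] [0.64212733 0.03391168 0.216     ]
```

View pics/a.png

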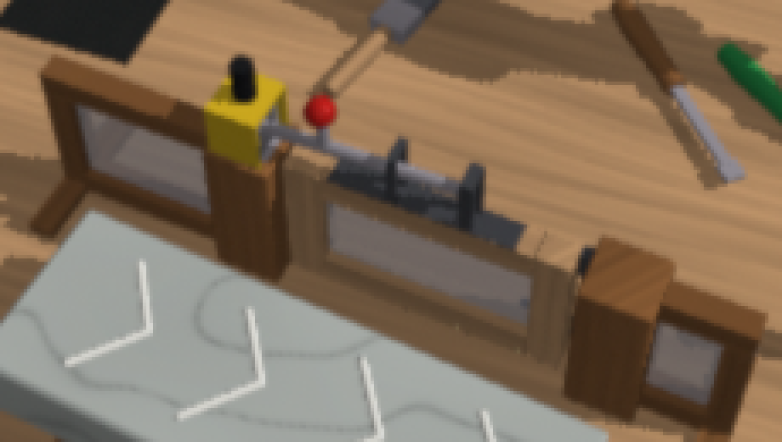

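View pics/b.png

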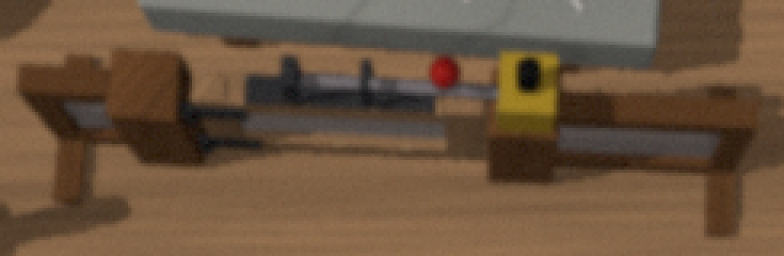

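Crops: cap with its upright knob (crop a, 243,80), ball (320,112), staples at (400,165) and (470,195), wing ends visible. Now the guard's yaw from the wing top corners.

Run:
```python
from h import *
f=lambda x,y:(165+x/3.2,125+y/3.2)
g=lambda x,y:(200+x/3.4,240+y/3.4)
for n,P in dict(wl_back=f(20,67),wl_front=f(35,95),wr_back=f(757,97),wr_front=f(735,127),hp_bl=f(113,50),hp_br=f(182,53),hp_fl=f(110,88)).items(): print(n,plane("top",P,.15))
for n,P in dict(wl_back=g(765,315),hp_bl=g(640,300),wr_frontR=g(45,62),hp_fr=g(597,240),hp_fl=g(672,265)).items(): print(n,plane("scene",P,.15))
```

```text
wl_back [0.67282086 0.38767616 0.15      ]
wl_front [0.64838835 0.37467867 0.15      ]
wr_back [ 0.63728398 -0.22751305  0.15      ]
wr_front [ 0.61166134 -0.20808347  0.15      ]
hp_bl [0.68640943 0.31041268 0.15      ]
hp_br [0.6829158  0.25276903 0.15      ]
hp_fl [0.65346923 0.31243728 0.15      ]
wl_back [0.65721497 0.38908765 0.15      ]
hp_bl [0.67709579 0.30033348 0.15      ]
wr_frontR [ 0.6266953  -0.22892188  0.15      ]
hp_fr [0.63680993 0.25605982 0.15      ]
hp_fl [0.63874676 0.31494304 0.15      ]
```

```bash
cat >> h.py <<'E'
YAW=-0.06; GX=np.array([np.cos(YAW),np.sin(YAW),0]); GY=np.array([-np.sin(YAW),np.cos(YAW),0])
def go(*targets):
    "targets: (grasp point xyz, world angle of tool y); prints shifts in tool axes, mm, and spin"
    o=get_obs(); M=R.from_rotvec(o["tool_rot"]).as_matrix(); g=o["ee_pos"]+.147*M[:,2]
    ya=np.arctan2(M[1,1],M[0,1])
    print("t",round(o["time_s"],2),"grasp",g.round(4),"yang",round(ya,3),"z",M[:,2].round(3),"F",o["ft_force"].round(1),"w",round(o["grip_width"],4),"q",np.round(o["joint_pos"],2))
    for P,a in targets:
        d=(M.T@(np.array(P)-g)*1000).round(1); s=-((a-ya+np.pi/2)%np.pi-np.pi/2) if abs(a-ya)>1.6 else ya-a
        print("  ",d,round(s,3))
E
python3 -c "
from h import *
go(((.23*.9+.05,.50,.33),.9),((.638,-.035,.33),-.06))"
```

```text
t 0.1 grasp [0.2299 0.6075 0.2569] yang 1.209 z [-0.    -0.001 -1.   ] F [-1.2  0.1 -0.7] w 0.0881 q [-1.28  0.54 -0.    1.54  0.    1.07 -0.07]
   [-63.4 -91.  -72.9] 0.309
   [-609.1 -456.6  -72.3] 1.269
```

{"api": "drive_tool", "payload": {
  "moves": [
    {"delta_pos": [-20, -15, -40], "spin": 0.05, "jaw": 60},
    {"delta_pos": [-60, -45, -72], "spin": 0.15, "jaw": 60},
    {"delta_pos": [-105, -79, -72], "spin": 0.28, "jaw": 60},
    {"delta_pos": [-150, -112, -72], "spin": 0.4, "jaw": 60},
    {"delta_pos": [-195, -146, -72], "spin": 0.52, "jaw": 60},
    {"delta_pos": [-240, -180, -72], "spin": 0.64, "jaw": 60},
    {"delta_pos": [-285, -214, -72], "spin": 0.76, "jaw": 60},
    {"delta_pos": [-330, -247, -72], "spin": 0.88, "jaw": 60},
    {"delta_pos": [-375, -281, -72], "spin": 1.0, "jaw": 60},
    {"delta_pos": [-420, -315, -72], "spin": 1.12, "jaw": 60}
  ],
  "force": 30
}}

```text
time_s: 1.35
ee_pos: [0.5119, 0.1629, 0.4764]
tool_rot: [2.124, 2.314, -0.002]
ft_force: [0.5, 0.4, -0.4]
grip_width: 0.0599
```

```bash
python3 -c "
from h import *
go(((.638,-.035,.30),-.06),((.638,-.035,.228),-.06))"
```

```text
t 1.35 grasp [0.5118 0.1627 0.3294] yang 0.085 z [-0.001 -0.001 -1.   ] F [ 0.5  0.4 -0.4] w 0.0599 q [-0.73  0.28  0.41  1.77 -0.12  1.11 -0.19]
   [-207.7  108.9   29.5] 0.145
   [-207.6  109.   101.5] 0.145
```

{"api": "drive_tool", "payload": {
  "moves": [
    {"delta_pos": [-30, 16, 0], "spin": 0.02, "jaw": 60},
    {"delta_pos": [-65, 34, 0], "spin": 0.05, "jaw": 60},
    {"delta_pos": [-100, 52, 0], "spin": 0.08, "jaw": 60},
    {"delta_pos": [-135, 70, 5], "spin": 0.11, "jaw": 60},
    {"delta_pos": [-170, 89, 15], "spin": 0.145, "jaw": 60},
    {"delta_pos": [-195, 102, 25], "spin": 0.145, "jaw": 60},
    {"delta_pos": [-208, 109, 30], "spin": 0.145, "jaw": 60},
    {"delta_pos": [-208, 109, 30], "spin": 0.145, "jaw": 60},
    {"delta_pos": [-208, 109, 30], "spin": 0.145, "jaw": 60},
    {"delta_pos": [-208, 109, 30], "spin": 0.145, "jaw": 60}
  ]
}}

```text
time_s: 2.6
ee_pos: [0.6381, -0.0338, 0.447]
tool_rot: [2.285, 2.156, -0.001]
ft_force: [-0.4, 0.1, -0.1]
grip_width: 0.0598
```

```bash
python3 -c "
from h import *
s=snapshot('scene');t=snapshot('top')
go(((.638,-.035,.228),-.06))
cv2.imwrite('pics/c.png',np.hstack([cv2.resize(i,(400,400),interpolation=3) for i in (s[200:320,210:330],t[90:210,270:390])]))"
```

```text
t 2.7 grasp [ 0.638  -0.0343  0.2999] yang -0.058 z [-0.    -0.001 -1.   ] F [ 1.2 -0.5 -0.1] w 0.0601 q [-0.36  0.51  0.5   1.55 -0.26  1.15  0.13]
   [-0.6  0.  71.9] 0.002
```

View pics/c.png

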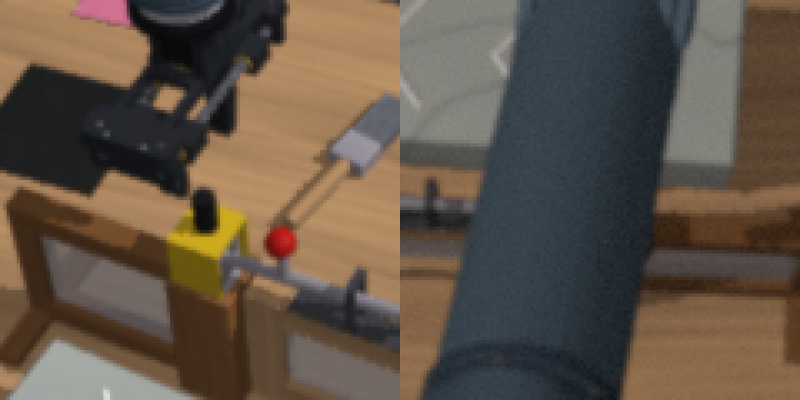

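The scene half shows the fingers straddling the cap knob (crop 205,210), lined up along guard x; the arm hides everything from the top view. Descend and grip.

{"api": "drive_tool", "payload": {
  "moves": [
    {"delta_pos": [0, 0, 15], "spin": 0, "jaw": 60},
    {"delta_pos": [0, 0, 30], "spin": 0, "jaw": 60},
    {"delta_pos": [0, 0, 45], "spin": 0, "jaw": 60},
    {"delta_pos": [0, 0, 58], "spin": 0, "jaw": 60},
    {"delta_pos": [0, 0, 68], "spin": 0, "jaw": 60},
    {"delta_pos": [0, 0, 71], "spin": 0, "jaw": 40},
    {"delta_pos": [0, 0, 71], "spin": 0, "jaw": 25},
    {"delta_pos": [0, 0, 71], "spin": 0, "jaw": 10},
    {"delta_pos": [0, 0, 71], "spin": 0, "jaw": 10},
    {"delta_pos": [0, 0, 71], "spin": 0, "jaw": 10}
  ],
  "force": 30
}}

```text
time_s: 3.95
ee_pos: [0.6382, -0.0343, 0.3763]
tool_rot: [2.285, 2.155, -0.001]
ft_force: [-0.4, 1.0, 0.8]
grip_width: 0.0192
```

```bash
python3 -c "
from h import *
go(((.638,-.035,.302),-.06),((.418,-.320,.302),-.06))"
```

```text
t 3.95 grasp [ 0.6382 -0.0344  0.2293] yang -0.058 z [ 0.    -0.001 -1.   ] F [-0.4  1.   0.8] w 0.0192 q [-0.34  0.58  0.47  1.62 -0.3   1.01  0.16]
   [ -0.6  -0.1 -72.7] 0.002
   [-298.  -203.2  -72.6] 0.002
```

{"api": "drive_tool", "payload": {
  "moves": [
    {"delta_pos": [0, 0, -8], "spin": 0, "jaw": 10},
    {"delta_pos": [0, 0, -22], "spin": 0, "jaw": 10},
    {"delta_pos": [0, 0, -38], "spin": 0, "jaw": 10},
    {"delta_pos": [0, 0, -54], "spin": 0, "jaw": 10},
    {"delta_pos": [0, 0, -68], "spin": 0, "jaw": 10},
    {"delta_pos": [0, 0, -74], "spin": 0, "jaw": 10},
    {"delta_pos": [-15, -10, -75], "spin": 0, "jaw": 10},
    {"delta_pos": [-45, -31, -75], "spin": 0, "jaw": 10},
    {"delta_pos": [-80, -55, -75], "spin": 0, "jaw": 10},
    {"delta_pos": [-115, -78, -75], "spin": 0, "jaw": 10}
  ]
}}

```text
time_s: 5.2
ee_pos: [0.5515, -0.1465, 0.4508]
tool_rot: [-2.286, -2.155, 0.002]
ft_force: [1.0, -1.0, -0.9]
grip_width: 0.019
```

```bash
python3 -c "
from h import *
s=snapshot('scene');cv2.imwrite('pics/d.png',cv2.resize(s[160:340,160:360],None,fx=3,fy=3))
go(((.418,-.320,.24),-.06),((.418,-.320,.085),-.06))"
```

```text
t 5.25 grasp [ 0.5474 -0.1529  0.3041] yang -0.067 z [-0.003 -0.004 -1.   ] F [-3.6 -4.6 -1. ] w 0.0194 q [-0.23  0.38  0.55  1.73 -0.22  1.09  0.32]
   [-175.2 -117.8   65.1] -0.007
   [-174.6 -117.3  220.1] -0.007
```

View pics/d.png

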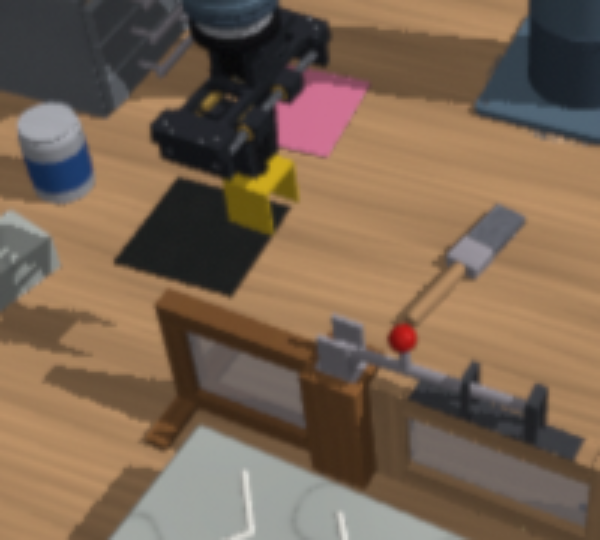

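The cap hangs upright in the gripper (crop 262,190), clear of the keeper; mat at (205,235). Continue to the mat.

{"api": "drive_tool", "payload": {
  "moves": [
    {"delta_pos": [-40, -27, 5], "spin": -0.007, "jaw": 10},
    {"delta_pos": [-75, -50, 10], "spin": -0.007, "jaw": 10},
    {"delta_pos": [-110, -74, 20], "spin": -0.007, "jaw": 10},
    {"delta_pos": [-145, -98, 35], "spin": -0.007, "jaw": 10},
    {"delta_pos": [-168, -113, 55], "spin": -0.007, "jaw": 10},
    {"delta_pos": [-175, -117, 80], "spin": -0.007, "jaw": 10},
    {"delta_pos": [-175, -117, 110], "spin": -0.007, "jaw": 10},
    {"delta_pos": [-175, -117, 140], "spin": -0.007, "jaw": 10},
    {"delta_pos": [-175, -117, 165], "spin": -0.007, "jaw": 10},
    {"delta_pos": [-175, -117, 180], "spin": -0.007, "jaw": 10}
  ]
}}

```text
time_s: 6.5
ee_pos: [0.4176, -0.3198, 0.2708]
tool_rot: [-2.287, -2.152, 0.009]
ft_force: [-0.1, 0.5, -0.0]
grip_width: 0.0191
```

```bash
python3 -c "
from h import *
go(((.418,-.320,.0825),-.06))"
```

```text
t 6.5 grasp [ 0.4169 -0.3202  0.1238] yang -0.061 z [-0.005 -0.003 -1.   ] F [-0.1  0.5 -0. ] w 0.0191 q [ 0.19  0.57  0.48  1.98 -0.4   0.69  0.86]
   [ 0.4  1.3 41.3] -0.001
```

{"api": "drive_tool", "payload": {
  "moves": [
    {"delta_pos": [0, 0, 15], "spin": 0, "jaw": 10},
    {"delta_pos": [0, 0, 28], "spin": 0, "jaw": 10},
    {"delta_pos": [0, 0, 34], "spin": 0, "jaw": 10},
    {"delta_pos": [0, 0, 37], "spin": 0, "jaw": 10},
    {"delta_pos": [0, 0, 38], "spin": 0, "jaw": 10},
    {"delta_pos": [0, 0, 39], "spin": 0, "jaw": 10},
    {"delta_pos": [0, 0, 40], "spin": 0, "jaw": 10},
    {"delta_pos": [0, 0, 40.5], "spin": 0, "jaw": 10},
    {"delta_pos": [0, 0, 41], "spin": 0, "jaw": 10},
    {"delta_pos": [0, 0, 41], "spin": 0, "jaw": 10}
  ]
}}

```text
time_s: 7.75
ee_pos: [0.4174, -0.3201, 0.2303]
tool_rot: [-2.287, -2.152, 0.009]
ft_force: [-1.2, 1.0, 4.2]
grip_width: 0.0191
```

```bash
python3 -c "
from h import *
go()"
```

```text
t 7.75 grasp [ 0.4166 -0.3206  0.0833] yang -0.061 z [-0.005 -0.003 -1.   ] F [-1.2  1.   4.2] w 0.0191 q [ 0.23  0.64  0.43  1.99 -0.45  0.61  0.9 ]
```

Contact at exactly the expected height (4 N up). Release gently and rise.

{"api": "drive_tool", "payload": {
  "moves": [
    {"delta_pos": [0, 0, 0], "spin": 0, "jaw": 24},
    {"delta_pos": [0, 0, 0], "spin": 0, "jaw": 34},
    {"delta_pos": [0, 0, 0], "spin": 0, "jaw": 45},
    {"delta_pos": [0, 0, 0], "spin": 0, "jaw": 50},
    {"delta_pos": [0, 0, -15], "spin": 0, "jaw": 50},
    {"delta_pos": [0, 0, -40], "spin": 0, "jaw": 50},
    {"delta_pos": [0, 0, -80], "spin": 0, "jaw": 50},
    {"delta_pos": [0, 0, -130], "spin": 0, "jaw": 50},
    {"delta_pos": [0, 0, -180], "spin": 0, "jaw": 50},
    {"delta_pos": [0, 0, -225], "spin": 0, "jaw": 50}
  ]
}}

```text
time_s: 9.0
ee_pos: [0.418, -0.3196, 0.4581]
tool_rot: [-2.289, -2.152, 0.008]
ft_force: [0.3, -0.1, 1.1]
grip_width: 0.0497
```

```bash
python3 -c "
from h import *
s=snapshot('scene');t=snapshot('top')
go(((.642,.0335,.31),-.06))
print(tri(blob(s,(0,150,90),(8,255,255),(283,260,307,285))[0],blob(t,(0,150,60),(8,255,255),(290,138,316,158))[0]))
cv2.imwrite('pics/e.png',np.hstack([cv2.resize(i,(400,400),interpolation=3) for i in (s[190:310,190:310],t[200:290,390:480])]))"
```

```text
t 9.1 grasp [ 0.4194 -0.3218  0.3138] yang -0.062 z [ 0.003 -0.007 -1.   ] F [ 0.4 -0.   0.2] w 0.0499 q [ 0.05  0.3   0.64  1.83 -0.2   1.07  0.7 ]
   [368.4 200.2   2.1] -0.002
(array([0.64275372, 0.03262403, 0.21682981]), np.float64(0.0016725816695140848))
```

View pics/e.png

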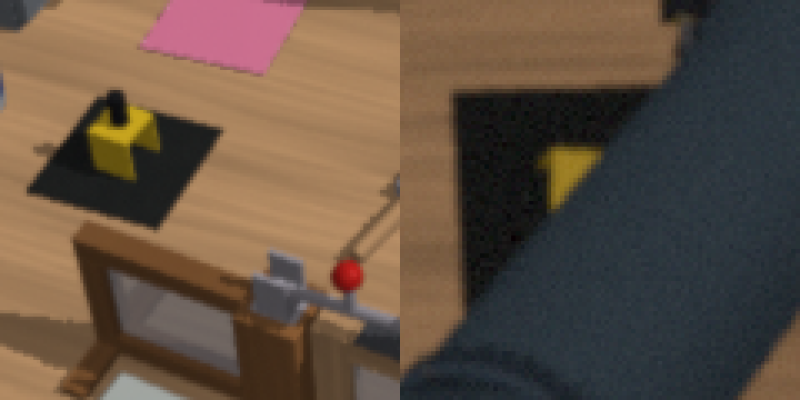

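The cap stands upright on the black mat (crop 123,140). Ball confirmed at (0.6425, 0.033, 0.2165). Go above it.

{"api": "drive_tool", "payload": {
  "moves": [
    {"delta_pos": [30, 16, 0], "spin": 0, "jaw": 60},
    {"delta_pos": [75, 41, 0], "spin": 0, "jaw": 60},
    {"delta_pos": [125, 68, 0], "spin": 0, "jaw": 60},
    {"delta_pos": [175, 95, 0], "spin": 0, "jaw": 60},
    {"delta_pos": [225, 122, 0], "spin": 0, "jaw": 60},
    {"delta_pos": [275, 150, 0], "spin": 0, "jaw": 60},
    {"delta_pos": [320, 174, 0], "spin": 0, "jaw": 60},
    {"delta_pos": [355, 193, 0], "spin": 0, "jaw": 60},
    {"delta_pos": [368, 200, 0], "spin": 0, "jaw": 60},
    {"delta_pos": [368, 200, 0], "spin": 0, "jaw": 60}
  ]
}}

```text
time_s: 10.35
ee_pos: [0.641, 0.0339, 0.4588]
tool_rot: [2.283, 2.147, -0.005]
ft_force: [-1.0, -0.8, -0.3]
grip_width: 0.0598
```

```bash
python3 -c "
from h import *
go(((.6425,.033,.219),-.06))"
```

```text
t 10.35 grasp [0.6414 0.0327 0.3118] yang -0.062 z [ 0.002 -0.008 -1.   ] F [-1.  -0.8 -0.3] w 0.0598 q [-0.45  0.51  0.48  1.53 -0.24  1.17  0.01]
   [ 1.   0.8 92.8] -0.002
```

{"api": "drive_tool", "payload": {
  "moves": [
    {"delta_pos": [1, 1, 15], "spin": 0, "jaw": 60},
    {"delta_pos": [1, 1, 35], "spin": 0, "jaw": 60},
    {"delta_pos": [1, 1, 55], "spin": 0, "jaw": 60},
    {"delta_pos": [1, 1, 75], "spin": 0, "jaw": 60},
    {"delta_pos": [1, 1, 89], "spin": 0, "jaw": 60},
    {"delta_pos": [1, 1, 95], "spin": 0, "jaw": 50},
    {"delta_pos": [1, 1, 95], "spin": 0, "jaw": 35},
    {"delta_pos": [1, 1, 95], "spin": 0, "jaw": 15},
    {"delta_pos": [1, 1, 95], "spin": 0, "jaw": 15},
    {"delta_pos": [1, 1, 95], "spin": 0, "jaw": 15}
  ],
  "force": 35
}}

```text
time_s: 11.6
ee_pos: [0.6424, 0.0341, 0.3644]
tool_rot: [2.283, 2.147, -0.004]
ft_force: [-2.1, 0.5, 2.8]
grip_width: 0.0236
```

```bash
python3 -c "
from h import *
go()
M=R.from_rotvec(get_obs()['tool_rot']).as_matrix(); print('GY in tool',M.T@GY,'GX',M.T@GX)"
```

```text
t 11.6 grasp [0.6429 0.033  0.2174] yang -0.061 z [ 0.003 -0.007 -1.   ] F [-2.1  0.5  2.8] w 0.0236 q [-0.43  0.6   0.45  1.61 -0.29  0.99  0.04]
GY in tool [ 0.99997299 -0.0014765  -0.00719985] GX [0.00150192 0.99999266 0.00352612]
```

{"api": "drive_tool", "payload": {
  "moves": [
    {"delta_pos": [0.5, 0, -2], "spin": 0, "jaw": 15},
    {"delta_pos": [1.5, 0, -4], "spin": 0, "jaw": 15},
    {"delta_pos": [2.5, 0, -6], "spin": 0, "jaw": 15},
    {"delta_pos": [3, 0, -8], "spin": 0, "jaw": 15},
    {"delta_pos": [4, 0, -10], "spin": 0, "jaw": 15},
    {"delta_pos": [5, 0, -12], "spin": 0, "jaw": 15},
    {"delta_pos": [6, 0, -14], "spin": 0, "jaw": 15},
    {"delta_pos": [6, 0, -15], "spin": 0, "jaw": 15},
    {"delta_pos": [6, 0, -15.5], "spin": 0, "jaw": 15},
    {"delta_pos": [6, 0, -15.5], "spin": 0, "jaw": 15}
  ],
  "force": 35
}}

```text
time_s: 12.85
ee_pos: [0.6427, 0.0407, 0.3797]
tool_rot: [2.283, 2.148, -0.004]
ft_force: [1.2, -1.1, -3.9]
grip_width: 0.0231
```

```bash
python3 -c "
from h import *
go()
s=snapshot('scene')
b=blob(s,(0,150,90),(8,255,255),(275,240,315,290)); print(b[:2])
cv2.imwrite('pics/f.png',cv2.resize(s[200:320,230:380],None,fx=5,fy=5,interpolation=3))"
```

```text
t 12.85 grasp [0.6432 0.0397 0.2327] yang -0.061 z [ 0.003 -0.007 -1.   ] F [ 1.2 -1.1 -3.9] w 0.0231 q [-0.44  0.58  0.45  1.6  -0.28  1.02  0.03]
(array([298.5, 273. ]), array([298, 273,   2,   1,   2]))
```

View pics/f.png

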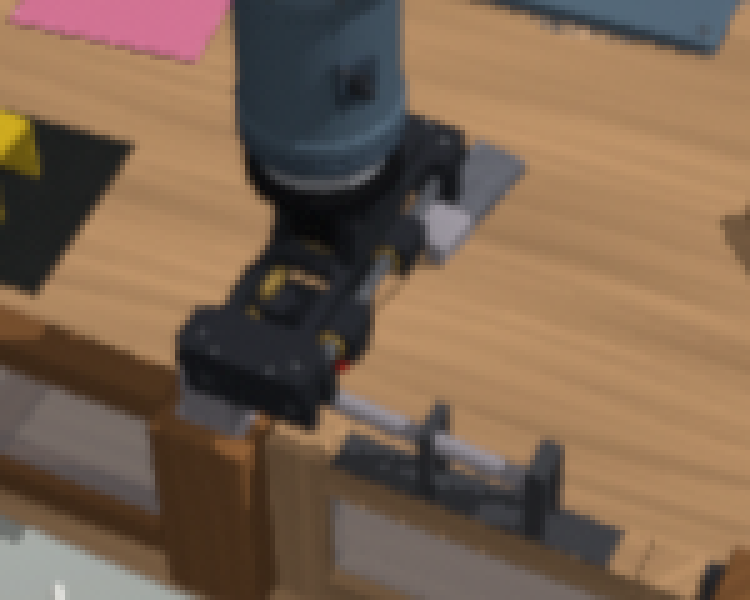

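The ball is between the fingers (red sliver at crop 343,367), bolt raised and weighing about 3.9 N. Draw it back at that height.

{"api": "drive_tool", "payload": {
  "moves": [
    {"delta_pos": [3, 0, 0], "spin": 0, "jaw": 15},
    {"delta_pos": [8, 0, 0], "spin": 0, "jaw": 15},
    {"delta_pos": [13, 0, 0], "spin": 0, "jaw": 15},
    {"delta_pos": [19, 0, 0], "spin": 0, "jaw": 15},
    {"delta_pos": [25, 0, 0], "spin": 0, "jaw": 15},
    {"delta_pos": [31, 0, 0], "spin": 0, "jaw": 15},
    {"delta_pos": [36, 0, 0], "spin": 0, "jaw": 15},
    {"delta_pos": [39, 0, 0], "spin": 0, "jaw": 15},
    {"delta_pos": [40, 0, 0], "spin": 0, "jaw": 15},
    {"delta_pos": [40, 0, 0], "spin": 0, "jaw": 15}
  ]
}}

```text
time_s: 14.15
ee_pos: [0.6452, 0.0801, 0.3795]
tool_rot: [2.283, 2.147, -0.004]
ft_force: [-0.2, -4.1, -2.5]
grip_width: 0.0233
```

```bash
python3 -c "
from h import *
go()"
```

```text
t 14.15 grasp [0.6456 0.0791 0.2325] yang -0.061 z [ 0.003 -0.007 -1.   ] F [-0.2 -4.1 -2.5] w 0.0233 q [-0.5   0.6   0.45  1.58 -0.28  1.03 -0.03]
```

{"api": "drive_tool", "payload": {
  "moves": [
    {"delta_pos": [0.5, 0, 0], "spin": 0, "jaw": 15},
    {"delta_pos": [1, 0, 0], "spin": 0, "jaw": 15},
    {"delta_pos": [1.5, 0, 0], "spin": 0, "jaw": 15},
    {"delta_pos": [2, 0, 0], "spin": 0, "jaw": 15},
    {"delta_pos": [2.5, 0, 0], "spin": 0, "jaw": 15},
    {"delta_pos": [3, 0, 0], "spin": 0, "jaw": 15},
    {"delta_pos": [3.5, 0, 0], "spin": 0, "jaw": 15},
    {"delta_pos": [4, 0, 0], "spin": 0, "jaw": 15},
    {"delta_pos": [4, 0, 0], "spin": 0, "jaw": 15},
    {"delta_pos": [4, 0, 0], "spin": 0, "jaw": 15}
  ]
}}

```text
time_s: 15.4
ee_pos: [0.6454, 0.0811, 0.3799]
tool_rot: [2.284, 2.142, -0.009]
ft_force: [-1.6, -10.0, 0.2]
grip_width: 0.0232
```

```bash
python3 -c "
from h import *
go()
s=snapshot('scene')
cv2.imwrite('pics/g.png',cv2.resize(s[200:320,230:380],None,fx=5,fy=5,interpolation=3))"
```

```text
t 15.4 grasp [0.6458 0.0794 0.2329] yang -0.064 z [ 0.003 -0.011 -1.   ] F [ -1.6 -10.    0.2] w 0.0232 q [-0.5   0.6   0.45  1.58 -0.28  1.03 -0.04]
```

View pics/g.png

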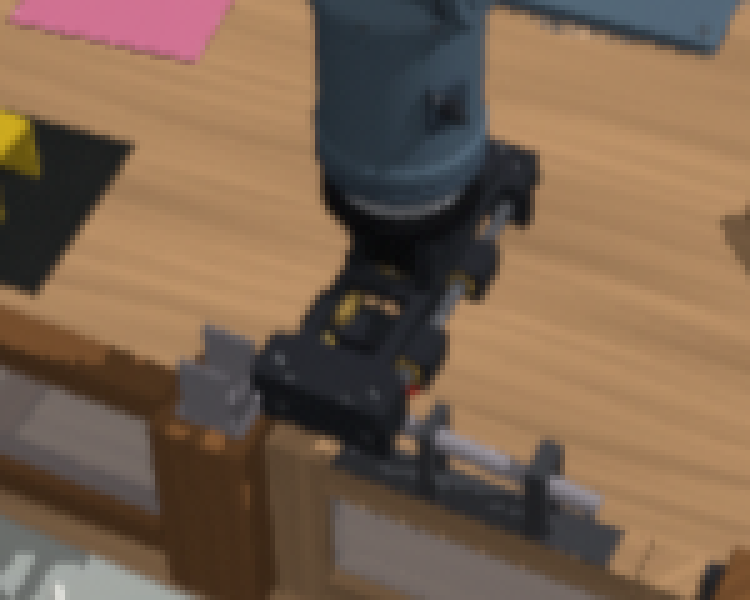

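Bolt is on its rear stop (10 N reaction, tail out at crop 590,500). Locate the hinge for the arc.

Run:
```python
from h import *
A=(200+587/3.4,240+262/3.4);B=(165+192/3.2,125+110/3.2)
print(plane("scene",A,.15),plane("top",B,.15))
b=np.array([.6458,.0794,0]); go()
for hx in (0,-.015,-.03):
    H=np.array([.6425,.033,0])+.22*GY+hx*GX
    for th in (.1,.2,.3,.36):
        v=b-H; w=R.from_rotvec([0,0,-th]).apply(v)
        d=w-v
        print(hx,th,"toolxy mm",(1000*np.array([d@GY,d@GX])).round(1))
# gate front/back faces: in guard coordinates rel. to ball line
for n,p in (("hp_bl",(.6864,.3104)),("hp_fl",(.6535,.3124)),("wl_b",(.6728,.3877)),("scene hinge",plane("scene",A,.15)[:2]),("top hinge",plane("top",B,.15)[:2])):
    q=np.r_[p,0]-[.6425,.033,0]; print(n,"rel ball gx,gy",round(q@GX,3),round(q@GY,3))
```

```text
[0.65874283 0.25450596 0.15      ] [0.63341151 0.24404311 0.15      ]
t 15.45 grasp [0.6458 0.0795 0.2329] yang -0.064 z [ 0.003 -0.011 -1.   ] F [-0.5 -9.6 -0.5] w 0.0235 q [-0.5   0.6   0.45  1.58 -0.28  1.03 -0.04]
0 0.1 toolxy mm [  0.8 -17.3]
0 0.2 toolxy mm [  3.4 -34.5]
0 0.3 toolxy mm [  7.6 -51.3]
0 0.36 toolxy mm [ 10.9 -61.1]
-0.015 0.1 toolxy mm [ -0.7 -17.4]
-0.015 0.2 toolxy mm [  0.4 -34.8]
-0.015 0.3 toolxy mm [  3.2 -52. ]
-0.015 0.36 toolxy mm [  5.7 -62.1]
-0.03 0.1 toolxy mm [ -2.2 -17.5]
-0.03 0.2 toolxy mm [ -2.6 -35.1]
-0.03 0.3 toolxy mm [ -1.3 -52.6]
-0.03 0.36 toolxy mm [  0.4 -63.1]
hp_bl rel ball gx,gy 0.027 0.28
hp_fl rel ball gx,gy -0.006 0.28
wl_b rel ball gx,gy 0.009 0.356
scene hinge rel ball gx,gy 0.003 0.222
top hinge rel ball gx,gy -0.022 0.21
```

{"api": "drive_tool", "payload": {
  "moves": [
    {"delta_pos": [0, -2, 0], "spin": 0.01, "jaw": 15},
    {"delta_pos": [0, -5, 0], "spin": 0.03, "jaw": 15},
    {"delta_pos": [0, -9, 0], "spin": 0.05, "jaw": 15},
    {"delta_pos": [0, -13, 0], "spin": 0.075, "jaw": 15},
    {"delta_pos": [0, -17, 0], "spin": 0.1, "jaw": 15},
    {"delta_pos": [0.5, -21, 0], "spin": 0.12, "jaw": 15},
    {"delta_pos": [1, -25, 0], "spin": 0.145, "jaw": 15},
    {"delta_pos": [1.2, -29, 0], "spin": 0.165, "jaw": 15},
    {"delta_pos": [1.5, -31, 0], "spin": 0.18, "jaw": 15},
    {"delta_pos": [1.5, -31, 0], "spin": 0.18, "jaw": 15}
  ],
  "force": 45
}}

```text
time_s: 16.7
ee_pos: [0.6144, 0.0853, 0.3797]
tool_rot: [2.467, 1.929, -0.007]
ft_force: [2.9, 1.1, -4.6]
grip_width: 0.0229
```

```bash
python3 -c "
from h import *
go()
o=get_obs();print('F tool',R.from_rotvec(o['tool_rot']).inv().apply(o['ft_force']).round(1))
s=snapshot('scene')
cv2.imwrite('pics/i.png',cv2.resize(s[200:360,220:380],None,fx=3.7,fy=3.7,interpolation=3))"
```

```text
t 16.7 grasp [0.6148 0.0838 0.2327] yang -0.244 z [ 0.003 -0.01  -1.   ] F [ 2.9  1.1 -4.6] w 0.0229 q [-0.56  0.55  0.5   1.67 -0.29  1.   -0.21]
F tool [1.8 2.5 4.6]
```

View pics/i.png

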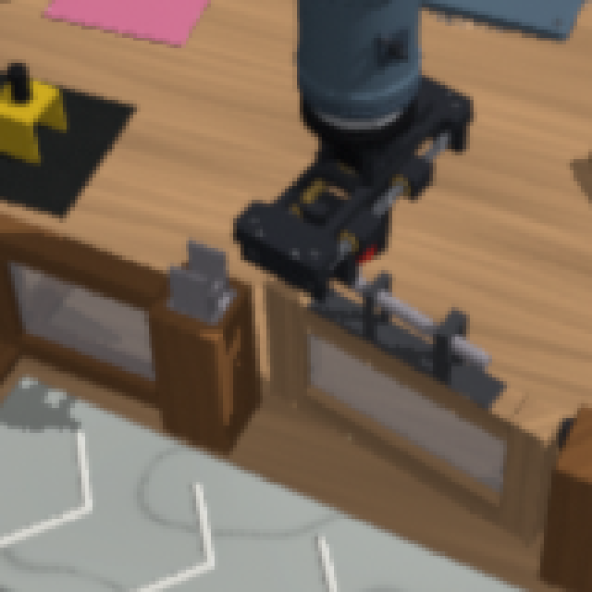

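The gate has followed (its free edge stands off the latch post at crop 270,290), ball still held. The second half, with a slight bias to keep the bolt on its rear stop.

{"api": "drive_tool", "payload": {
  "moves": [
    {"delta_pos": [1, -2, 0], "spin": 0.01, "jaw": 15},
    {"delta_pos": [2, -5, 0], "spin": 0.03, "jaw": 15},
    {"delta_pos": [3, -9, 0], "spin": 0.05, "jaw": 15},
    {"delta_pos": [3, -13, 0], "spin": 0.075, "jaw": 15},
    {"delta_pos": [3.5, -17, 0], "spin": 0.1, "jaw": 15},
    {"delta_pos": [4, -21, 0], "spin": 0.12, "jaw": 15},
    {"delta_pos": [4.5, -25, 0], "spin": 0.145, "jaw": 15},
    {"delta_pos": [5, -29, 0], "spin": 0.165, "jaw": 15},
    {"delta_pos": [5, -31, 0], "spin": 0.18, "jaw": 15},
    {"delta_pos": [5, -31, 0], "spin": 0.18, "jaw": 15}
  ]
}}

```text
time_s: 18.0
ee_pos: [0.5853, 0.0961, 0.3796]
tool_rot: [2.631, 1.696, -0.008]
ft_force: [2.2, -5.5, -2.1]
grip_width: 0.0234
```

```bash
python3 -c "
from h import *
go()
o=get_obs();print('F tool',R.from_rotvec(o['tool_rot']).inv().apply(o['ft_force']).round(1))
s=snapshot('scene')
cv2.imwrite('pics/j.png',cv2.resize(s[200:360,200:400],None,fx=3.7,fy=3.7,interpolation=3))
cv2.imwrite('pics/jt.png',snapshot('top'))"
```

```text
t 18.0 grasp [0.5855 0.0943 0.2326] yang -0.426 z [ 0.002 -0.012 -1.   ] F [ 2.2 -5.5 -2.1] w 0.0234 q [-0.64  0.51  0.55  1.74 -0.3   0.97 -0.4 ]
F tool [-4.1  4.2  2.2]
```

View pics/j.png

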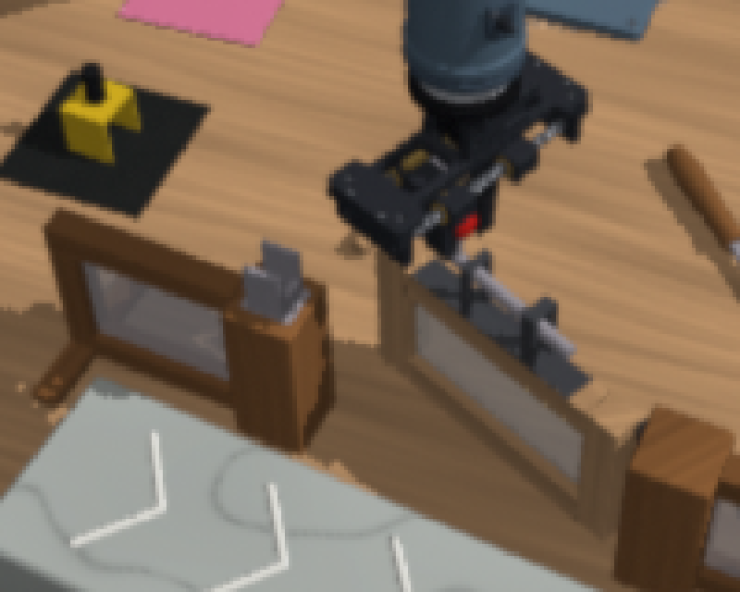

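The gate stands ajar with the ball still between the fingers (crop 467,224) and the cap upright on the mat (95,115). Last check of the gate's angle from its top back edge, then settle check.

```bash
python3 -c "
from h import *
f=lambda x,y:plane('scene',(200+x/3.7,200+y/3.7),.15)
a,b=f(413,275),f(612,430); d=b-a; print('angle',np.arctan2(d[0],d[1])-.06, 'len',np.linalg.norm(d))
go()"
```

```text
angle 0.3607213345064658 len 0.1969194333645328
t 18.1 grasp [0.5856 0.0942 0.2326] yang -0.426 z [ 0.002 -0.012 -1.   ] F [ 1.6 -5.2 -3.2] w 0.0229 q [-0.64  0.51  0.55  1.74 -0.3   0.97 -0.4 ]
```

Both estimates of the gate angle give 0.36 rad. Hand in.

```bash
python3 -c "
from h import *
job_done(); go()"
```

```text
the job is handed in; nothing more can be done
the job is handed in; nothing more can be done
```

The job is done and handed in at about 18 s of the 53 s allowed.

**Cap:** I lifted it straight up off the keeper and set it down with about 4 N of contact at the expected height. The last picture shows it upright on the black mat.

**Bolt:** I raised it about 15 mm by the red ball, then drew it back to its rear stop, which pushed back with 10 N. At the end it still pressed about 4 N toward that stop.

**Gate:** I pulled it open to 0.36 rad, which puts the free edge about 9 cm out. The ball's travel and the gate edge in the picture both gave 0.36. I handed in with the ball still gripped (opening about 23 mm, bolt still raised). I did no tool check after handing in.

**Small disagreements:**
- Halfway through the gate swing the force on the bolt briefly changed sign, so it may have crept a millimetre or two forward. I biased the second half of the pull to seat it on its stop again.
- The ball's 26 mm diameter read as about 23 mm between the fingers, so the grip may be slightly off-centre. It did not slip.

I touched no tools or other things on the bench, though I made no separate before-and-after check of where they lie.

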